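# Unlatch the bread bin and hold its lid open

### The job

Unlatch the bread bin: slide the catch on its front outward along its rail until you feel it come up hard against its stop. Then lift the lid by its handle to 60 degrees from closed and finish while holding it there with the gripper, because it would fall shut by itself; leave the catch fully open and do not disturb the jam jar, the tin or the mug.

Things in the scene. Friction and masses are not known exactly. Their poses are not given: they have to be found in the camera images.
- bin: White bread bin, 160 (its x) x 330 (its y) x 100 mm high without the lid, fixed to the worktop. Origin at the centre of its underside; its -x side is the front, toward the robot; z up. A steel rail for the catch is on the front toward the bin's -y end: 32 mm deep, y = -78 to -165 mm, top 109 mm above the worktop. An onion and a lemon lie inside.
- lid (a joint): Wooden lid, 165 x 334 x 10 mm, top face 111 mm above the worktop when closed, 0.3 to 0.6 kg, hinged along the bin's far (+x) top edge. Angle in rad: 0 closed, grows as it opens upward, to 1.75. Its weight and a spring (0.3 N m/rad) close it when let go; 2 to 3 N at the handle hold it at 60 degrees. With the catch shut it lifts only about 0.02 rad.
- lid_hinge (a point): Point on the hinge axis, at the bin's x = +80 mm, y = 0, 100 mm above the worktop. Turns with the lid.
- lid_handle (a point): Centre of the lid's T-handle: a wooden crossbar 50 mm long (bin's y), 16 mm thick, 51 mm in front of the lid's edge on a neck 14 mm wide. 215 mm from the hinge axis toward the front and 6 mm above it (closed: 106 mm above the worktop). Can be pinched from above on its two flat ends, between which it can pivot as the lid turns. Turns with the lid.
- catch (a joint): Dark steel sliding catch on the rail. Travel in m: 0 fully shut, grows as it slides outward (the bin's -y). It starts 0 to 6 mm open. Friction about 1.2 N; it stays where it is left. Its tongue clears the lid's ear from 24 mm on; the hidden stop ends the travel somewhere from 30 to 40 mm.
- catch_grip (a point): Centre of the top of the catch's upright fin, 150 mm above the worktop. The fin is 12 mm (bin's x) x 20 mm (bin's y), stands free 40 mm above the rail, at the bin's x = -98, y = -100 mm when shut; can be pinched from above across its 12 mm. The tongue, 5 mm thick, runs 50 mm from the fin's middle toward the bin's +y, its top 116 mm above the worktop.
- stop: Adjustable steel stop block inside the rail, out of sight, 14 x 8 x 18 mm, origin at its centre, axes as the bin's; fixed for the run. The catch is against it when the fin's middle is 16 mm from its centre along the bin's y.
- jam_jar: Bystander: jam jar, 65 mm across, 100 mm high, to the left of the bin. Origin under its centre.
- tin: Bystander: small food tin, 58 mm across, 72 mm high, in front of the bin and to the right. Origin under its centre.
- mug: Bystander: white mug, 82 x 112 x 94 mm high, in front of the bin and to the left. Origin under its centre.
- lid_ear (a point): Middle of the top of the small steel ear on the lid's front edge, which the catch's tongue holds down: 24 mm along y, reaching 22 mm out from the lid, top 109 mm above the worktop when closed. Turns with the lid.

How it is judged:
On the way:
1. the catch is slid outward up against its stop (within 2 mm) with the lid still closed (below 0.1 rad) (y of catch_grip in the frame of stop below 0.018 m and value of joint lid below 0.1 rad), for 0.2 s.
At the end, for the whole second after the job is handed in: The lid is held still by the gripper's fingers at 60 degrees from closed, within 5.7 degrees (0.947 to 1.147 rad, slower than 0.05 rad/s, more than 0.5 N between fingers and lid), and the catch is still open, within 4 mm of its stop (value of joint lid between 0.947 and 1.147 rad and velocity of joint lid between -0.05 and 0.05 rad/s and contact force between lid and the fingers above 0.5 N and y of catch_grip in the frame of stop below 0.02 m); the arm keeps its last pose, push and grip.
It fails at once if the jam jar, the tin or the mug is moved by more than 20 mm or tipped over (distance of any of jam_jar, tin, mug from where it was at the start of the episode above 0.02 m or angle between any of jam_jar, tin, mug's own z axis and vertical above 0.4 rad).
It also fails if it takes over 51 s, if anything falls off the work surface, if the arm or the gripper's body presses on something with over 40 N, if the wrist force passes 120 N, or if a joint passes its speed limit or range.

### The arm

A 6-joint arm with a two-finger parallel gripper is mounted at the origin on a cart in front of the work surface, level with it; the furniture and walls round the work are solid. World frame = base frame: x ahead of the robot, y to its left, z up, the work surface at z = 0. Lengths are in m, angles in rad, forces in N, time in s.
With the tool pointing down it reaches from about 0.375 to 0.9 m from the base axis. Payload 3.1 kg.
Tool frame: the origin (TCP) lies midway between the tips of the shut fingers; the grasp point (between the pads) lies robot.grip_depth behind it (robot.grip_depth is the distance from the TCP to the grasp point, in m); z points along the fingers, y is the line along which they close (so a half turn about z gives the same grasp; the last joint's range is limited). The gripper opens to 87 mm and grips with 3 to 60 N. Pads are 19 mm wide; open, the fingers measure 117 mm over their backs; the gripper's body (75 mm by 190 mm) begins 51 mm behind the grasp point.
Start: joints at [-1.433, 0.527, 1.433, -0, 1.181, -0.178], TCP at [0.195, -0.594, 0.223] pointing down, gripper open.
Joint ranges: [-3.08, 3.08], [-0.75, 2.2], [0.22, 2.44], [-1.43, 4.57], [0, 2.65], [-2.85, 2.85]. Speed limits (rad/s): [2.79, 2.79, 3.14, 3.14, 3.14, 3.14].

### API

Orientations are given as a unit quaternion [x, y, z, w].
In Python, from rig import robot gives the robot as it stands.
- The arm moves only by the shell command python3 -m creep 'ROWS' [OPENING] [FORCE]. ROWS is a JSON list that holds a single list of rows (three levels of brackets), with 1 to 20 rows, each of 4 numbers: dx, dy, dz in m, then a turn about the tool's z in rad; each row shifts and turns the commanded pose from where the row before left it, along the tool's axes as they then stand; what a row does not reach is not made up. A row lasts 1/12 s, in which the tool goes at most 0.0417 m and 0.125 rad, less where a joint would pass 70% of its speed; a pose out of reach is approached as far as the arm can. OPENING is the finger opening in m, set as the command begins (- or left out keeps the last). The fingers move at their own pace and stop on an object; FORCE is the grip in N (left out, the last holds). Time passes only in rows, so rows that do not move let the fingers close. It prints the time, the measured TCP pose, the force, the opening and the grip force at its end. Input that does not fit is refused with a message, and nothing moves.
- robot.get_obs(): the state, without advancing time (a new reading comes with each control period).
- robot.camera(name): name is "scene" or "top" or "wrist"; returns a dict with "img" (420x560x3 uint8, red, green, blue), "fx", "fy", "cx", "cy" (pixels), "xyz" and "attitude" of the camera in the world. Camera axes: x right, y down, z forward; pixel columns grow to the right and rows downward; lengths in m; the calibration is good to about 2 mm. A picture is of the moment at which its call begins. There is no depth.
- robot.hand_in(): hands the job in; it is judged then, once.
The state is a dict: "time": time; "q": joint angles; "joint_velocities": joint speeds; "joint_torque": joint torques, N m; "position": TCP position; "tool_rot": TCP orientation; "ft_force": force on the tool from outside, world axes, zero at the start; "moment": the same for the moment, N m; "grip_width": finger opening in m; "grip_force": force on a finger pad.
Only numpy, scipy, OpenCV 4.12 (cv2) and the standard library are available. Lean on these libraries where they do the work, as an engineer would, in place of code of your own. Each camera call takes 0.05 s, during which the arm holds its last target. There are 200 camera calls.

## Working session

There is one attempt and no reset: what is moved stays moved. The work goes in short steps, Python scripts to look and compute and a shell command to move; the robot and the scene stay as the last step left them, time stands still between calls to the robot, and variables do not carry over. Pictures are saved under pics/ and viewed, at most 10 in all, crops included, and the job is handed in when it is done.

```bash
mkdir -p pics; python3 - <<'E'
from rig import robot
import cv2,pickle
o=robot.get_obs();print(o,robot.grip_depth)
for n in("scene","top"):
    c=robot.camera(n);cv2.imwrite(f"pics/{n}0.png",c["img"][...,::-1]);pickle.dump(c,open(n+".pkl","wb"))
    print(n,[c[k] for k in("fx","fy","cx","cy","xyz","attitude")])
E
```

```text
{'time': 0.0, 'q': array([-1.43252509e+00,  5.28450315e-01,  1.43388903e+00, -1.07262500e-05,
        1.18137630e+00, -1.78513164e-01]), 'joint_velocities': array([-0.00200751,  0.00147649,  0.00187699, -0.00047704, -0.00052976,
        0.00028145]), 'joint_torque': array([-1.37560387e-04, -4.40039885e+01, -1.76589417e+01,  6.32290402e-02,
        5.82777383e-02, -1.50769729e-04]), 'position': array([ 0.19461174, -0.59317075,  0.22158558]), 'tool_rot': array([ 9.87481281e-01,  1.57732664e-01,  1.63984821e-05, -1.06138175e-03]), 'ft_force': array([-0.36737615,  0.17217685,  0.40696039]), 'moment': array([ 0.03680367, -0.03300557, -0.00829338]), 'grip_force': 0.0, 'grip_width': 0.08704924970522476} 0.0187
scene [475.3597859351323, 475.3597859351323, 274.6861386901412, 210.23634444596203, array([ 1.11478061, -0.18955342,  1.11850421]), array([ 0.80897709,  0.52080981, -0.14984297, -0.22772855])]
top [403.48010570871, 403.48010570871, 279.486513150509, 211.41875016402702, array([0.42569   , 0.08595558, 1.04726615]), array([ 0.71580288, -0.69600603,  0.05031818, -0.02588276])]
```

View pics/scene0.png

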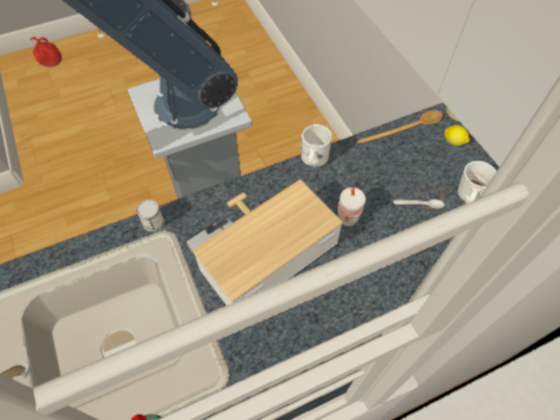

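View pics/top0.png

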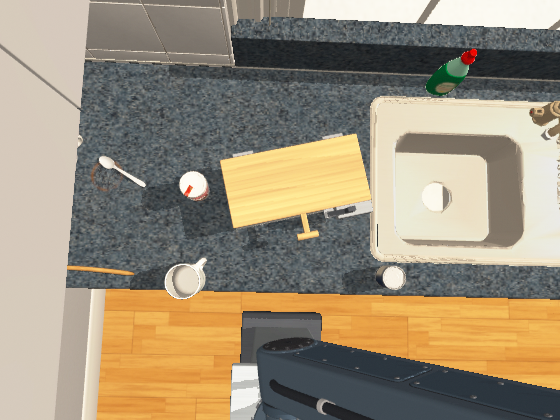

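The top view shows the lid with corners near (220,160), (358,135), (371,202) and (233,227). The T-handle is at (308,236), the catch near (345,211), the tin at (392,278), the mug at (184,281) and the jar at (194,186).

```bash
cat > h.py <<'E'
import numpy as np,cv2,pickle
from scipy.spatial.transform import Rotation as R
def ray(c,u,v):
    return R.from_quat(c["attitude"]).apply([(u-c["cx"])/c["fx"],(v-c["cy"])/c["fy"],1])
def onz(c,u,v,z):
    d=ray(c,u,v);return c["xyz"]+d*(z-c["xyz"][2])/d[2]
def proj(c,p):
    q=R.from_quat(c["attitude"]).inv().apply(np.asarray(p)-c["xyz"]);return q[:2]/q[2]*c["fx"]+[c["cx"],c["cy"]]
E
python3 - <<'E'
from h import *
c=pickle.load(open("top.pkl","rb"));im=c["img"]
hsv=cv2.cvtColor(im,cv2.COLOR_RGB2HSV)
m=cv2.inRange(hsv,(10,60,120),(30,255,255));m[250:]=0;m[:120]=0;m[:,:210]=0;m[:,376:]=0
mo=cv2.morphologyEx(m,cv2.MORPH_OPEN,np.ones((15,15)))
r=cv2.minAreaRect(max(cv2.findContours(mo,0,1)[0],key=cv2.contourArea));b=cv2.boxPoints(r)
P=np.array([onz(c,u,v,.111) for u,v in b]);print(b,P,[np.linalg.norm(P[i]-P[i-1]) for i in range(4)],P.mean(0))
h=cv2.subtract(m,cv2.dilate(mo,np.ones((5,5))));
k=max(cv2.findContours(h,0,1)[0],key=cv2.contourArea);rr=cv2.minAreaRect(k);print("handle",rr,[onz(c,u,v,.114) for u,v in cv2.boxPoints(rr)])
# bin yaw from long edge
i=max(range(4),key=lambda i:np.linalg.norm(P[i]-P[i-1]));d=P[i]-P[i-1];d*=np.sign(d[1]);yaw=np.arctan2(-d[0],d[1]);
ex=np.array([np.cos(yaw),np.sin(yaw),0]);ey=np.array([-np.sin(yaw),np.cos(yaw),0])
# hinge edge: lid spans x from 80-? ; lid center along x approx hinge-(215-51-82.5)=81.5
C=P.mean(0);B=C-ex*(80-81.5+ -0)*1e-3;B[2]=0
print("yaw",yaw,"bin",B)
f=lambda x,y,z:B+ex*x+ey*y+[0,0,z]
for n,p in dict(handle=f(-.135,0,.114),fin=f(-.098,-.1,.150),fin30=f(-.098,-.135,.15)).items():print(n,p,proj(c,p))
np.savez("bin.npz",B=B,yaw=yaw)
s=pickle.load(open("scene.pkl","rb"))
for n,p in dict(handle=f(-.135,0,.114),fin=f(-.098,-.1,.150)).items():print(n,proj(s,p))
a=cv2.resize(im[120:300,280:400,::-1],None,fx=3.3,fy=3.3,interpolation=2);t=cv2.resize(s["img"][180:280,170:290,::-1],None,fx=3.3,fy=3.3,interpolation=2)
t=cv2.copyMakeBorder(t,0,a.shape[0]-t.shape[0],0,0,0);cv2.imwrite("pics/z.png",np.hstack([a,t]))
for n,u,v,z in(("tin",392,278,.072),("mug",184,281,.094),("jar",194,184,.1)):print(n,onz(c,u,v,z))
E
```

```text
[[219.14795 159.54974]
 [357.77417 132.1893 ]
 [371.3744  201.09714]
 [232.74817 228.45758]] [[ 0.64608869  0.20022204  0.111     ]
 [ 0.72460594 -0.12831078  0.111     ]
 [ 0.55853659 -0.16152239  0.111     ]
 [ 0.48461015  0.16206353  0.111     ]] [np.float64(0.16592585488252612), np.float64(0.337785100941557), np.float64(0.1693577346276324), np.float64(0.33192312656149286)] [0.60346034 0.0181131  0.111     ]
handle ((306.0577087402344, 227.28848266601562), (22.16111946105957, 21.572772979736328), 78.69007110595703) [array([0.51150435, 0.02237375, 0.114     ]), array([ 0.52286395, -0.02683833,  0.114     ]), array([ 0.47248058, -0.03780981,  0.114     ]), array([0.46133387, 0.01117044, 0.114     ])]
yaw 0.23459321430190522 bin [0.60491926 0.01846177 0.        ]
handle [ 0.47361705 -0.01291862  0.114     ] [308.12756192 235.24990197]
fin [ 0.53284831 -0.10157897  0.15      ] [349.52388607 209.28504987]
fin30 [ 0.54098397 -0.13562028  0.15      ] [364.52111587 206.15926093]
handle [235.71565526 197.51816277]
fin [209.07763218 221.350032  ]
tin [ 0.37829666 -0.22232844  0.072     ]
mug [0.36078129 0.27116825 0.094     ]
jar [0.58777463 0.25816858 0.1       ]
```

View pics/z.png

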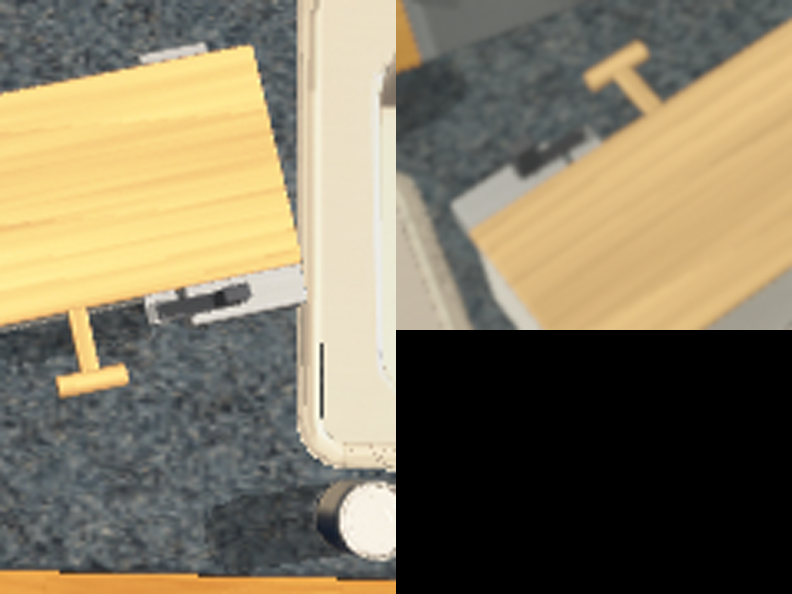

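The handle centre is at (308,235.5) in the top view, matching the prediction, and the fin is around (351,209), so it is a few mm open. The scene view differs by a few px, so I'll check with a zoom and triangulate.

```bash
python3 - <<'E'
from h import *
c=pickle.load(open("top.pkl","rb"));s=pickle.load(open("scene.pkl","rb"))
a=cv2.resize(c["img"][190:245,295:375,::-1],None,fx=8,fy=8,interpolation=1)[:290]
a=cv2.resize(c["img"][198:234,325:375,::-1],None,fx=8,fy=8,interpolation=0)
t=cv2.resize(s["img"][188:260,185:260,::-1],None,fx=8,fy=8,interpolation=0)
a=cv2.copyMakeBorder(a,0,t.shape[0]-a.shape[0],0,0,0);
o=np.hstack([a,t]);print(o.shape,a.shape,t.shape);cv2.imwrite("pics/z2.png",cv2.resize(o,None,fx=.8,fy=.8) if o.shape[1]>800 else o)
m=cv2.inRange(cv2.cvtColor(s["img"],cv2.COLOR_RGB2HSV),(8,50,100),(30,255,255));m[:,:185]=0;m[:170]=0;m[310:]=0;m[:,345:]=0
mo=cv2.morphologyEx(m,cv2.MORPH_OPEN,np.ones((15,15)))
print(cv2.boxPoints(cv2.minAreaRect(max(cv2.findContours(mo,0,1)[0],key=cv2.contourArea))))
z=np.load("bin.npz");B=z["B"];w=float(z["yaw"])
for x,y in((-.084,.167),(-.084,-.167),(.081,-.167),(.081,.167)):print(proj(s,B+R.from_euler("z",w).apply([x,y,.111])))
E
```

```text
(576, 1000, 3) (576, 400, 3) (576, 600, 3)
[[190.44687 248.4913 ]
 [302.10684 168.23566]
 [341.90146 223.60205]
 [230.24149 303.8577 ]]
[299.64233931 177.95386281]
[190.83277097 248.65790205]
[230.76523928 300.8195884 ]
[342.36015413 221.18833126]
```

View pics/z2.png

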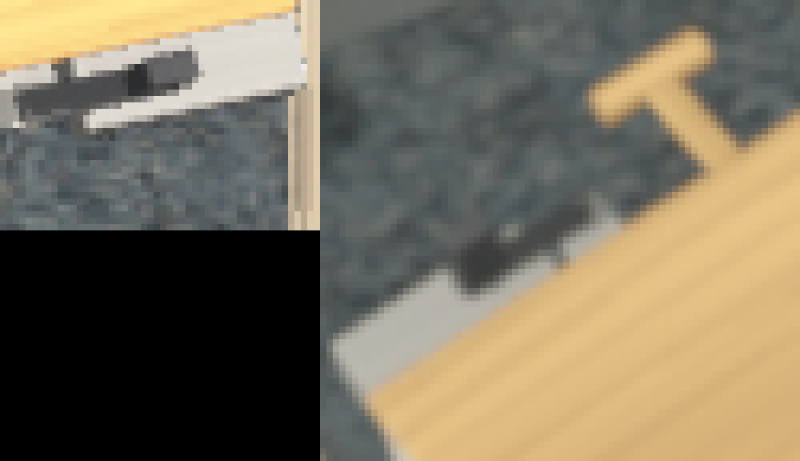

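```bash
python3 - <<'E'
from h import *
c=pickle.load(open("top.pkl","rb"));s=pickle.load(open("scene.pkl","rb"))
def tri(a,b):
    d1=ray(c,*a);d2=ray(s,*b);t=np.linalg.lstsq(np.c_[d1,-d2],s["xyz"]-c["xyz"],rcond=None)[0]
    p,q=c["xyz"]+d1*t[0],s["xyz"]+d2*t[1];return (p+q)/2,np.linalg.norm(p-q)
print("handle",tri((308.2,235.5),(237.3,199.7)),onz(c,308.2,235.5,.114),onz(s,237.3,199.7,.114))
print("fin",tri((351.8,208.9),(210,226)),onz(c,351.8,208.9,.15))
for n,k in(("t",(371.4,201.6)),("t",(357.8,133)),("t",(219.5,160)),("t",(233,228))):print(onz(c,*k,.111))
# edge fits to lid in the top view
m=cv2.inRange(cv2.cvtColor(c["img"],cv2.COLOR_RGB2HSV),(10,60,120),(30,255,255));m[250:]=0;m[:120]=0;m[:,:210]=0;m[:,376:]=0
mo=cv2.morphologyEx(m,cv2.MORPH_OPEN,np.ones((15,15)))
k=max(cv2.findContours(mo,0,1)[0],key=cv2.contourArea)
q=cv2.approxPolyDP(k,8,True)[:,0];print(q)
P=np.array([onz(c,u,v,.111) for u,v in q]);print(P.round(4),P.mean(0),[np.linalg.norm(P[i]-P[i-1]) for i in range(len(P))],[np.arctan2(*(P[i]-P[i-1])[:2]) for i in range(len(P))])
z=np.load("bin.npz");B=z["B"];w=.229
for p in((-.104,-.094,.15),(-.092,-.094,.15),(-.092,-.114,.15),(-.092,-.114,.11),(-.092,-.094,.11),(-.098,-.104,.15)):
    W=B+R.from_euler("z",w).apply(p);print(p,W.round(4),proj(s,W).round(1),((proj(s,W)-[185,188])*6.4+[320,0]).round(),proj(c,W).round(1))
E
```

```text
handle (array([ 0.47436831, -0.01205418,  0.10441737]), np.float64(0.004436792779110715)) [ 0.47304216 -0.01309779  0.114     ] [ 0.48136913 -0.01173899  0.114     ]
fin (array([ 0.53668319, -0.10606582,  0.13762545]), np.float64(0.00707482701671039)) [ 0.53387798 -0.10673712  0.15      ]
[ 0.55734048 -0.16158515  0.111     ]
[ 0.72260591 -0.12838361  0.111     ]
[0.64503679 0.19935192 0.111     ]
[0.4856868  0.16152351 0.111     ]
[[356 136]
 [222 159]
 [232 224]
 [367 200]]
[[ 0.715  -0.1241  0.111 ]
 [ 0.6476  0.1936  0.111 ]
 [ 0.4949  0.1642  0.111 ]
 [ 0.5608 -0.1511  0.111 ]] [0.6046026  0.02065272 0.111     ] [np.float64(0.15656605758538958), np.float64(0.3247354622066912), np.float64(0.1555473989249023), np.float64(0.32210990337930573)] [np.float64(1.397272895010633), np.float64(-0.2090801322197394), np.float64(-1.7609817551158844), np.float64(2.935453952254775)]
(-0.104, -0.094, 0.15) [ 0.525  -0.0967  0.15  ] [209.9 218. ] [479. 192.] [347.3 212.7]
(-0.092, -0.094, 0.15) [ 0.5367 -0.094   0.15  ] [212.7 221.5] [497. 214.] [346.2 207.5]
(-0.092, -0.114, 0.15) [ 0.5412 -0.1134  0.15  ] [205.6 226. ] [452. 243.] [354.8 205.8]
(-0.092, -0.114, 0.11) [ 0.5412 -0.1134  0.11  ] [207.7 234.2] [465. 295.] [351.  207.8]
(-0.092, -0.094, 0.11) [ 0.5367 -0.094   0.11  ] [214.6 229.8] [509. 267.] [342.8 209.5]
(-0.098, -0.104, 0.15) [ 0.5331 -0.1051  0.15  ] [207.7 222. ] [465. 217.] [351.1 209.2]
```

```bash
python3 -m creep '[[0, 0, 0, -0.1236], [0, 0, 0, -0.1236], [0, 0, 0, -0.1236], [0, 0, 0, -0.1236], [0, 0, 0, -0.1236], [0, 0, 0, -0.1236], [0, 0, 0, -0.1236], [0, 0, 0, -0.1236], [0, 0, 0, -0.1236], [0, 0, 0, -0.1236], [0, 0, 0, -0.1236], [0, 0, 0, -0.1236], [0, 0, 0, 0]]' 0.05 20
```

```text
refused: ROWS must be a list holding one list of rows, three levels of brackets. Nothing was moved.
```

The error is about the shape of the input: a list holding one list of rows, three levels of brackets. Fixing that and sending the same move.

```bash
python3 -m creep '[[[0, 0, 0, -0.1236], [0, 0, 0, -0.1236], [0, 0, 0, -0.1236], [0, 0, 0, -0.1236], [0, 0, 0, -0.1236], [0, 0, 0, -0.1236], [0, 0, 0, -0.1236], [0, 0, 0, -0.1236], [0, 0, 0, -0.1236], [0, 0, 0, -0.1236], [0, 0, 0, -0.1236], [0, 0, 0, -0.1236], [0, 0, 0, 0]]]' 0.05 20
python3 -m creep '[[[0.0248, 0.0275, 0, 0], [0.0248, 0.0275, 0, 0], [0.0248, 0.0275, 0, 0], [0.0248, 0.0275, 0, 0], [0.0248, 0.0275, 0, 0], [0.0248, 0.0275, 0, 0], [0.0248, 0.0275, 0, 0], [0.0248, 0.0275, 0, 0], [0.0248, 0.0275, 0, 0], [0.0248, 0.0275, 0, 0], [0.0248, 0.0275, 0, 0], [0.0248, 0.0275, 0, 0], [0.0248, 0.0275, 0, 0], [0.0248, 0.0275, 0, 0], [0.0248, 0.0275, 0, 0], [0.0248, 0.0275, 0, 0], [0, 0, 0, 0], [0, 0, 0, 0]]]'
cat > look.py <<'E'
from rig import robot
from h import *
import sys
c=robot.camera(sys.argv[1]);cv2.imwrite(f"pics/{sys.argv[2]}.png",c["img"][...,::-1]);pickle.dump(c,open(sys.argv[2]+".pkl","wb"))
o=robot.get_obs();r=R.from_quat(o["tool_rot"]).as_matrix();print(o["time"],o["position"].round(4),np.arctan2(r[1,1],r[0,1]),o["q"].round(2),o["ft_force"].round(2),r[:,2].round(4))
print(proj(c,[.5339,-.1067,.150]),proj(c,[.4735,-.013,.114]))
E
python3 look.py wrist w1
```

```text
time: 1.18
position: [0.1946, -0.5935, 0.222]
tool_rot: [0.621, 0.784, 0.0, -0.0]
ft_force: [0.2, 0.4, -0.0]
grip_width: 0.0499
grip_force: 0.0
time: 2.68
position: [0.5336, -0.1056, 0.2223]
tool_rot: [0.621, 0.784, -0.0, -0.0]
ft_force: [-0.3, -0.5, -0.3]
grip_width: 0.0501
grip_force: 0.0
2.7333 [ 0.5329 -0.1068  0.2222] 0.22922250414755502 [-0.4   0.42  1.64 -0.    1.09 -0.63] [-0.66 -0.78  0.14] [-1.e-03 -1.e-04 -1.e+00]
[276.81430164 215.51577405] [232.19650207  83.35289017]
```

View pics/w1.png

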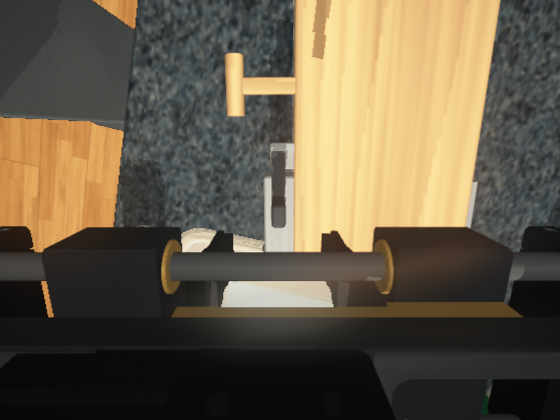

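The wrist view shows the fin top at (278,216), predicted (277,215.5), and the handle bar at (235,85), predicted (232,83). Both agree to about 2 mm, so I'll descend and pinch.

```bash
python3 -m creep '[[[0, 0.001, 0.025, 0], [0, 0, 0.025, 0], [0, 0, 0.025, 0], [0, 0, 0.012, 0], [0, 0, 0.012, 0], [0, 0, 0, 0], [0, 0, 0, 0]]]'
python3 -m creep '[[[0, 0, 0, 0], [0, 0, 0, 0], [0, 0, 0, 0], [0, 0, 0, 0], [0, 0, 0, 0], [0, 0, 0, 0]]]' 0 20
```

```text
time: 3.32
position: [0.533, -0.1084, 0.1231]
tool_rot: [0.623, 0.782, -0.0, -0.001]
ft_force: [-0.3, -0.4, 1.1]
grip_width: 0.05
grip_force: 0.0
time: 3.82
position: [0.5342, -0.1072, 0.1239]
tool_rot: [0.622, 0.783, 0.0, 0.0]
ft_force: [0.5, 0.1, 0.7]
grip_width: 0.0178
grip_force: 0.0
```

```bash
python3 -m creep '[[[0, 0, 0, 0], [0, 0, 0, 0], [0, 0, 0, 0], [0, 0, 0, 0]]]' 0 20
python3 -m creep '[[[-0.003, 0, 0, 0], [-0.003, 0, 0, 0], [-0.003, 0, 0, 0], [-0.003, 0, 0, 0], [-0.003, 0, 0, 0], [-0.003, 0, 0, 0], [0, 0, 0, 0]]]'
```

```text
time: 4.15
position: [0.5348, -0.1072, 0.1238]
tool_rot: [0.622, 0.783, 0.0, 0.001]
ft_force: [2.0, 1.2, 0.9]
grip_width: 0.0117
grip_force: 20.0
time: 4.73
position: [0.5393, -0.1259, 0.1238]
tool_rot: [0.622, 0.783, 0.0, 0.001]
ft_force: [5.2, 0.7, 0.5]
grip_width: 0.0118
grip_force: 20.0
```

```bash
for i in 1; do python3 -m creep '[[[-0.002, 0, 0, 0], [-0.002, 0, 0, 0], [-0.002, 0, 0, 0], [0, 0, 0, 0]]]'; done
python3 -m creep '[[[-0.002, 0, 0, 0], [-0.002, 0, 0, 0], [0, 0, 0, 0]]]'
python3 -m creep '[[[-0.002, 0, 0, 0], [0, 0, 0, 0]]]'
```

```text
time: 5.07
position: [0.5406, -0.1313, 0.1238]
tool_rot: [0.622, 0.783, 0.0, 0.001]
ft_force: [5.3, 1.0, 0.2]
grip_width: 0.0118
grip_force: 20.0
time: 5.32
position: [0.5409, -0.1327, 0.1238]
tool_rot: [0.622, 0.783, 0.002, -0.001]
ft_force: [6.3, 8.2, 3.2]
grip_width: 0.0117
grip_force: 20.0
time: 5.48
position: [0.5409, -0.1328, 0.1238]
tool_rot: [0.623, 0.783, 0.003, -0.002]
ft_force: [6.3, 13.0, 4.3]
grip_width: 0.0119
grip_force: 20.0
```

The force rose to 13 N with no motion, so this looks like the hard stop. One more push, then hold.

```bash
python3 -m creep '[[[-0.002, 0, 0, 0], [-0.002, 0, 0, 0], [0, 0, 0, 0], [0, 0, 0, 0], [0, 0, 0, 0]]]'; python3 look.py top t2
```

```text
time: 5.9
position: [0.5408, -0.1331, 0.1238]
tool_rot: [0.623, 0.782, 0.004, -0.005]
ft_force: [5.2, 21.2, 8.6]
grip_width: 0.0119
grip_force: 20.0
5.95 [ 0.5409 -0.1331  0.1238] 0.22609254089230763 [-0.45  0.57  1.69  0.01  0.88 -0.68] [ 4.98 21.36  8.2 ] [-0.0018  0.0126 -0.9999]
[351.78371202 208.88980351] [308.16160565 235.30135849]
```

```bash
python3 -m creep '[[[0.004, 0, 0, 0], [0, 0, 0, 0], [0, 0, 0, 0]]]'
python3 -m creep '[[[0, 0, 0, 0], [0, 0, 0, 0], [0, 0, 0, 0], [0, 0, 0, 0], [0, 0, 0, 0], [0, 0, 0, 0]]]' 0.05 20
python3 -m creep '[[[0, 0, -0.025, 0], [0, 0, -0.025, 0], [0, 0, -0.025, 0], [0, 0, -0.025, 0], [0, 0, 0, 0.1208], [0, 0, 0, 0.1208], [0, 0, 0, 0.1208], [0, 0, 0, 0.1208], [0, 0, 0, 0.1208], [0, 0, 0, 0.1208], [0, 0, 0, 0.1208], [0, 0, 0, 0.1208], [0, 0, 0, 0.1208], [0, 0, 0, 0.1208], [0, 0, 0, 0.1208], [0, 0, 0, 0.1208], [0, 0, 0, 0.1208], [0, 0, 0, 0], [0, 0, 0, 0]]]' 0.08 20
python3 - <<'E'
from rig import robot
from h import *
o=robot.get_obs();M=R.from_quat(o["tool_rot"]).as_matrix();print(M.T@(np.array([.4738,-.0125,.20])-o["position"]),np.arctan2(M[1,1],M[0,1]))
E
```

```text
time: 6.2
position: [0.5409, -0.1328, 0.1238]
tool_rot: [0.622, 0.783, 0.002, -0.002]
ft_force: [5.8, 11.5, 4.1]
grip_width: 0.0118
grip_force: 20.0
time: 6.7
position: [0.5402, -0.1368, 0.1233]
tool_rot: [0.622, 0.783, -0.0, -0.001]
ft_force: [-0.0, 1.0, -0.2]
grip_width: 0.0436
grip_force: 0.0
time: 8.28
position: [0.5405, -0.1366, 0.2234]
tool_rot: [0.993, 0.116, -0.0, -0.0]
ft_force: [0.8, 0.1, 0.3]
grip_width: 0.0798
grip_force: 0.0
[-0.03634669 -0.13614739  0.0234707 ] -1.3383717298929332
```

```bash
python3 -m creep '[[[-0.009, -0.034, 0, 0], [-0.009, -0.034, 0, 0], [-0.009, -0.034, 0, 0], [-0.009, -0.034, 0, 0], [0, 0, 0, 0], [0, 0, 0, 0], [0, 0, 0, 0]]]' 0.08
python3 look.py wrist w2;python3 - <<'E'
from h import *
c=pickle.load(open("w2.pkl","rb"))
m=cv2.inRange(cv2.cvtColor(c["img"],cv2.COLOR_RGB2HSV),(8,60,100),(30,255,255))
print([(cv2.boundingRect(k)) for k in cv2.findContours(m,0,1)[0] if cv2.contourArea(k)>300])
E
```

```text
time: 8.87
position: [0.4757, -0.0126, 0.2239]
tool_rot: [0.993, 0.116, 0.001, 0.001]
ft_force: [0.9, -0.6, 0.3]
grip_width: 0.0803
grip_force: 0.0
8.9167 [ 0.476  -0.0131  0.2239] -1.3403728320496795 [-0.26  0.33  1.79 -0.    1.02  1.08] [-0.02  0.58  0.14] [ 1.7e-03 -8.0e-04 -1.0e+00]
[410.36696972 170.8886195 ] [276.60566754 205.93760933]
[(267, 287, 101, 30), (102, 240, 27, 53), (71, 0, 413, 212)]
```

View pics/w2.png

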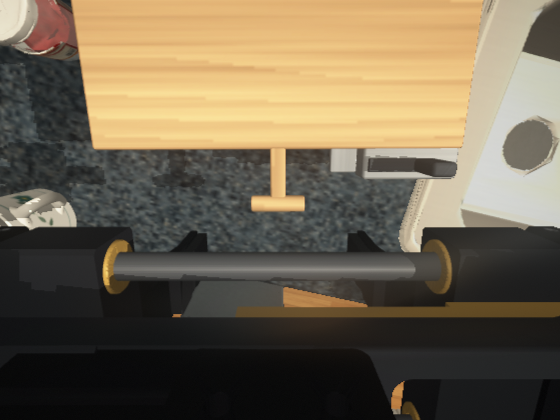

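The crossbar is at (278,204), about 1–2 mm from the prediction. The catch fin is still outward, near (435,167).

```bash
python3 - <<'E'
from rig import robot
from h import *
c=pickle.load(open("w2.pkl","rb"));p=onz(c,278,204,.114);p[2]=.0873;o=robot.get_obs();print(p,R.from_quat(o["tool_rot"]).inv().apply(p-o["position"]))
E
```

```text
[ 0.47560224 -0.01383646  0.0873    ] [-0.00075705  0.00048915  0.13659563]
```

```bash
python3 -m creep '[[[-0.001, 0, 0.034, 0], [0, 0, 0.034, 0], [0, 0, 0.034, 0], [0, 0, 0.017, 0], [0, 0, 0.0175, 0], [0, 0, 0, 0], [0, 0, 0, 0]]]'
python3 -m creep '[[[0, 0, 0, 0], [0, 0, 0, 0], [0, 0, 0, 0], [0, 0, 0, 0], [0, 0, 0, 0], [0, 0, 0, 0], [0, 0, 0, 0], [0, 0, 0, 0]]]' 0 25
```

```text
time: 9.5
position: [0.4743, -0.0135, 0.0863]
tool_rot: [0.993, 0.114, -0.001, -0.0]
ft_force: [0.3, 0.7, -0.3]
grip_width: 0.08
grip_force: 0.0
time: 10.17
position: [0.4745, -0.0135, 0.0876]
tool_rot: [0.993, 0.115, 0.001, 0.001]
ft_force: [-1.4, -5.5, 3.0]
grip_width: 0.0498
grip_force: 25.0
```

```bash
python3 -m creep '[[[0.0003, 0, -0.0187, 0], [0.0019, 0, -0.0185, 0], [0, 0, 0, 0]]]'
python3 -m creep '[[[0.0036, 0, -0.0182, 0], [0.0051, 0, -0.0177, 0], [0.0067, 0, -0.0171, 0], [0.0082, 0, -0.0164, 0], [0, 0, 0, 0], [0, 0, 0, 0]]]'
```

```text
time: 10.42
position: [0.4785, -0.0125, 0.1266]
tool_rot: [0.993, 0.115, 0.003, 0.001]
ft_force: [2.5, -2.8, -4.0]
grip_width: 0.0496
grip_force: 25.0
time: 10.92
position: [0.5021, -0.0069, 0.1936]
tool_rot: [0.993, 0.115, 0.004, 0.001]
ft_force: [7.8, -1.9, -7.6]
grip_width: 0.0499
grip_force: 25.0
```

```bash
python3 -m creep '[[[0.0116, 0, -0.0155, 0], [0.0120, 0, -0.0146, 0], [0.0123, 0, -0.0135, 0], [0.0135, 0, -0.0123, 0], [0.0146, 0, -0.0110, 0], [0.0155, 0, -0.0096, 0], [0, 0, 0, 0], [0, 0, 0, 0], [0, 0, 0, 0], [0, 0, 0, 0]]]'
python3 look.py scene s3
python3 - <<'E'
from rig import robot
from h import *
o=robot.get_obs();z=np.load("bin.npz");g=o["position"]+R.from_quat(o["tool_rot"]).apply([0,0,-robot.grip_depth])
b=R.from_euler("z",-.229).apply(g-z["B"]);print(b,np.hypot(.08-b[0],b[2]-.1),np.arctan2(b[2]-.1,.08-b[0])-np.arctan2(.006,.215))
E
```

```text
time: 11.75
position: [0.5744, 0.0106, 0.2683]
tool_rot: [0.993, 0.115, -0.002, 0.001]
ft_force: [-1.5, -4.5, -0.8]
grip_width: 0.0496
grip_force: 25.0
11.8 [0.5747 0.0106 0.2685] -1.3412244623036773 [-0.17  0.41  1.5  -0.    1.23  1.17] [-0.73 -4.55 -2.1 ] [-0.003  -0.0013 -1.    ]
[207.19001073 222.47969109] [235.66843372 197.49408018]
[-0.03109794 -0.00075798  0.28723437] 0.21771417700385623 1.0073715774067546
```

View pics/s3.png

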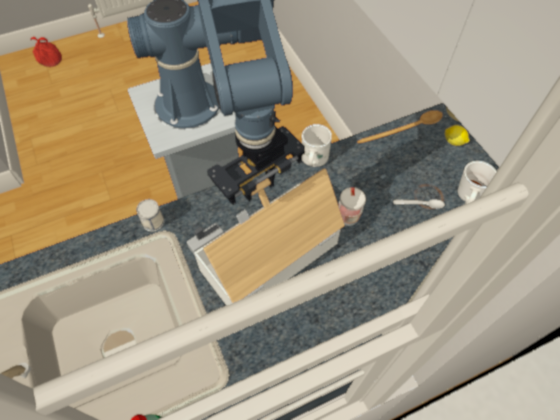

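The gripper holds the handle near (262,190) with the lid raised, and the catch, tin, mug and jar look undisturbed. I'll check the lid angle against its projected front corners.

```bash
python3 -m creep '[[[0.003, 0, -0.002, 0], [0.002, 0, -0.0015, 0], [0, 0, 0, 0], [0, 0, 0, 0], [0, 0, 0, 0], [0, 0, 0, 0], [0, 0, 0, 0], [0, 0, 0, 0]]]'; python3 look.py scene s4; python3 look.py top t4
python3 - <<'E'
from rig import robot
from h import *
o=robot.get_obs();z=np.load("bin.npz");B=z["B"];g=o["position"]+R.from_quat(o["tool_rot"]).apply([0,0,-robot.grip_depth])
b=R.from_euler("z",-.229).apply(g-B);print(np.hypot(.08-b[0],b[2]-.1),np.arctan2(b[2]-.1,.08-b[0])-.0279)
c=pickle.load(open("s4.pkl","rb"))
def lid(r,y,h,t):return B+R.from_euler("z",.229).apply([.08-r*np.cos(t)+ -(-h)*np.sin(t),y,.1+r*np.sin(t)+h*np.cos(t)])
for t in(.85,.95,1.05,1.15):print(t,[proj(c,lid(.164,y,.011,t)).round(1) for y in(.167,-.167)])
a=cv2.resize(c["img"][150:310,180:360,::-1],None,fx=3,fy=3,interpolation=1)
k=pickle.load(open("t4.pkl","rb"));k=cv2.resize(k["img"][190:240,310:380,::-1],None,fx=3.5,fy=3.5,interpolation=1);k=cv2.copyMakeBorder(k,0,a.shape[0]-k.shape[0],0,0,0);cv2.imwrite("pics/z4.png",np.hstack([a,k]))
E
```

```text
time: 12.47
position: [0.5806, 0.0121, 0.2721]
tool_rot: [0.993, 0.114, -0.001, 0.0]
ft_force: [1.6, -5.9, -5.3]
grip_width: 0.0497
grip_force: 25.0
12.5167 [0.5806 0.012  0.2721] -1.341380995288902 [-0.17  0.41  1.49 -0.    1.24  1.17] [ 1.53 -5.07 -6.64] [-1.9e-03 -8.0e-04 -1.0e+00]
[207.19001073 222.47969109] [235.66843372 197.49408018]
12.5667 [0.5806 0.0121 0.272 ] -1.341386978792978 [-0.17  0.41  1.49 -0.    1.24  1.17] [ 1.56 -5.02 -6.13] [-2.e-03 -7.e-04 -1.e+00]
[351.78371202 208.88980351] [308.16160565 235.30135849]
0.21778136423696756 1.0393208898971902
0.85 [array([319.4, 166. ]), array([198.2, 243.9])]
0.95 [array([323.6, 167.3]), array([201.1, 246.4])]
1.05 [array([328. , 169.2]), array([204.4, 249.6])]
1.15 [array([332.6, 171.8]), array([208.1, 253.4])]
```

View pics/z4.png

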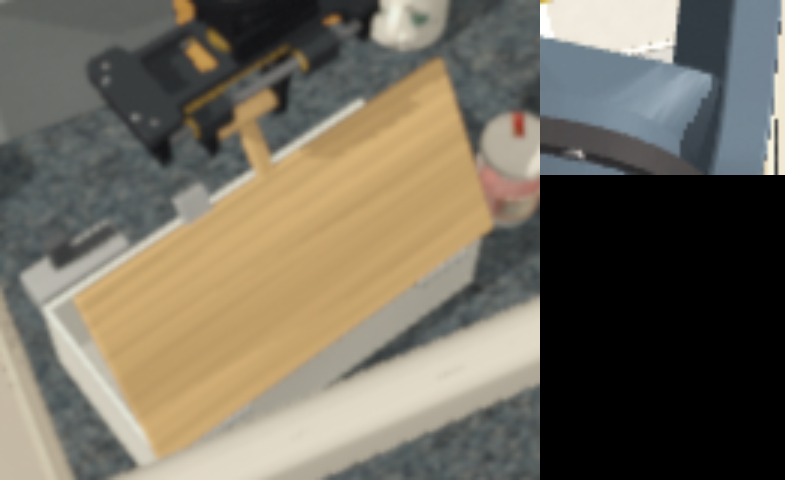

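The front lid corners are at (326,169) and (206,249), which matches 1.04–1.06 rad. The ear is free and the catch is still outward near (200,234). Handing in.

```bash
python3 -c "
from rig import robot
print(robot.hand_in())"
```

```text
the job is handed in; nothing more can be done
None
```

The job is handed in, with no verdict returned: the catch was pushed hard against its stop, the lid is held by its handle at about 60° (measured 1.04 rad), and the jam jar, tin and mug look undisturbed in the images.

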